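Load the tin feeder in order

TASK

Load the two paper-labelled tins from the wooden cradle into the sloping tin feeder, the slim tin first so that it comes out first and the fat tin after it: lay each one across the rails near the upper end, without dropping it, and let it roll down until the slim tin rests against the stop and the fat tin rests against the slim one. Leave the amber glass jar in the cradle.

Things in the scene. Friction and masses are not known exactly. Their poses are not given: they have to be found in the camera images.
- slim_tin_center (a point): centre of the slim tin: closed steel cylinder, white paper label, 44 mm diameter, 100 mm long, 0.15 kg, lying on its side; x is its long axis, level (it may be rolled about it). It, the fat tin and the jar lie side by side, 105 mm apart, in random order in a fixed wooden cradle. Loaded, its centre rests at (0, 0.164, -0.004) m in the axes of feeder_load
- fat_tin_center (a point): centre of the fat tin: closed steel cylinder, white paper label, 60 mm diameter, 100 mm long, 0.30 kg, lying on its side in another berth of the cradle; x is its long axis, level. Loaded behind the slim tin, its centre rests at (0, 0.115, 0.012) m in the axes of feeder_load
- feeder_load (a point): loading point of the fixed metal feeder: middle of its lane, at rail level, 66 mm above the bench. z up, x level across the lane (tins lie along it), y level, down the lane. Two rails (26 to 46 mm off the middle, open between) fall 9 deg along +y, from an end plate at -90 mm to a stop at 185 mm; tins roll by themselves. Side walls 25 mm high, 66 mm off the middle here; wire hoops 85 mm high over 135-172 mm
- jar_center (a point): centre of the amber glass jar with a white lid, 52 mm diameter, 100 mm long, in the third berth; x is its long axis. A bystander. The cradle carries all three on two rails 16 mm wide and high, 37 mm either side of the middle of their length, with chocks 8 mm higher against rolling; between the rails it is open to the bench
Mind the look-alikes: they are no part of the job. What is shaped like the part that bears fat_tin_center but blue is not meant.

How it is judged:
On the way, in this order (a step that is already met when the one before it is completed fails the run):
1. the slim tin lies released at the outlet, against the stop (x of slim_tin_center in the frame of feeder_load between -0.02 and 0.02 m and y of slim_tin_center in the frame of feeder_load between 0.1525 and 0.1765 m and z of slim_tin_center in the frame of feeder_load between -0.0158 and 0.0082 m and angle between the x axis of slim_tin_center and the x axis of feeder_load, either way round below 0.2 rad and linear speed of slim_tin below 0.03 m/s and contact force between the fingers and slim_tin below 0.1 N), for 0.2 s.
2. the fat tin lies released behind the slim tin, against it (all of step 1 and x of fat_tin_center in the frame of feeder_load between -0.02 and 0.02 m and y of fat_tin_center in the frame of feeder_load between 0.0999 and 0.1299 m and z of fat_tin_center in the frame of feeder_load between 0.0002 and 0.0242 m and angle between the x axis of fat_tin_center and the x axis of feeder_load, either way round below 0.2 rad and linear speed of fat_tin below 0.03 m/s and contact force between the fingers and fat_tin below 0.1 N), for 0.2 s.
At the end, for the whole second after the job is handed in: The slim tin lies at rest against the feeder's stop (within 12 mm) and the fat tin at rest behind it against it (within 15 mm along the lane), both across the lane within about 11 degrees, within 20 mm of its middle line and on the rails, released; the jar is within 40 mm of where it began (all of step 2 and distance of jar_center from where it was at the start of the episode below 0.04 m); the robot touches nothing.
It fails at once if the slim tin is dropped or thrown (faster than 1 m/s while not held) (contact force between the fingers and slim_tin below 0.1 N and linear speed of slim_tin above 1 m/s).
It fails at once if the fat tin is dropped or thrown (faster than 1 m/s while not held) (contact force between the fingers and fat_tin below 0.1 N and linear speed of fat_tin above 1 m/s).
It fails at once if the jar is moved from its berth (more than 40 mm) (distance of jar_center from where it was at the start of the episode above 0.04 m).
It also fails if it takes over 64 s, if anything falls off the work surface, if the arm or the gripper's body presses on something with over 40 N, if the wrist force passes 120 N, or if a joint passes its speed limit or range.

ROBOT

A 6-joint arm with a two-finger parallel gripper is mounted at the origin on the work surface. World frame = base frame: x ahead of the robot, y to its left, z up, the work surface at z = 0. Lengths are in m, angles in rad, forces in N, time in s.
With the tool pointing down it reaches from about 0.325 to 0.775 m from the base axis. Payload 9.3 kg.
Tool frame: the origin (TCP) lies on the mounting face of the last link; the fingertips stand 173 mm ahead of it and the grasp point (between the pads) lies 155 mm ahead of it (manip.finger_overhang is the z of the fingertips in the tool frame, in m); z points along the fingers, y is the line along which they close (so a half turn about z gives the same grasp; the last joint's range is limited). The gripper opens to 85 mm and grips with 20 to 120 N. Pads are 22 mm wide; open, the fingers measure 114 mm over their backs; the gripper's body (76 mm by 85 mm) begins 54 mm behind the grasp point. The pads swing forward as they close: fully open they stand 13 mm farther back than shut.
Start: joints at [0.959, 0.259, 0.021, 1.334, 0, 1.418], TCP at [0.244, 0.493, 0.405] pointing down, gripper open.
Joint ranges: [-3.04, 3.04], [-0.91, 1.82], [-1.04, 1.36], [-1.92, 1.95], [-1.52, 1.45], [-3.14, 3.14]. Speed limits (rad/s): [2.22, 2.22, 2.79, 3.14, 3.14, 3.14].

INTERFACE

Orientations are given as a rotation vector (axis times angle).
In Python, from rig import manip gives the robot as it stands.
- The arm moves only by the shell command python3 -m inch 'ROWS'. ROWS is JSON, a list of rows, each a list of 7 numbers: the shift along the tool's x, y, z in cm, then the turn, a rotation vector about the tool's x, y, z in rad, then the finger opening in cm, from 0 to 8.54. A call has 1 to 12 rows; each row shifts and turns the commanded pose from where the row before left it, along the tool's axes as they then stand; what a row does not reach is not made up. A row lasts 1/10 s, in which the tool goes at most 50 mm and 8.59 degrees, less where a joint would pass 70% of its speed; a pose out of reach is approached as far as the arm can. A call is refused whole if a number of a shift passes 5 or a number of a turn 0.15, either way. A call with a gripper value outside its range is refused whole. The fingers move at their own pace and stop on an object; the grip force is fixed at half the most. Time passes only in rows, so rows that do not move let the fingers close. It gives the time, the measured TCP pose, the force and the opening at its end, in the units of the state.
- manip.observe(): the state, without advancing time (a new reading comes with each control period).
- manip.grab_frame(name): name is "scene" or "side" or "wrist"; returns a dict with "image" (400x640x3 uint8, blue, green, red), "depth" (400x640 float32, m along the optical axis (not along the pixel's ray), 0 where there is no reading), "vertical_fov" (degrees; the focal length in pixels is half the picture's height over the tangent of half this angle, whatever the lens; pixels are square), "cx", "cy" (the principal point, pixels), "k1" (the pictures are not rectified: a ray, as slopes to the right and down, at radius r is drawn at 1 + k1 r^2 times it, then the intrinsics apply), "cam_to_world" (4x4, takes a point from camera to world coordinates). Camera axes: x right, y up, looking along -z (the intrinsics and any distortion apply to the point x, -y, -z); pixel columns grow to the right and rows downward; lengths in m; the calibration is good to about 2 mm. A picture is of the moment at which its call begins.
- manip.close_job(): hands the job in, once; it reports no verdict.
The state is a dict: "time": time; "joints": joint angles; "qd": joint speeds; "effort": joint torques, N m; "tool_pos": TCP position; "orientation": TCP orientation; "contact_force": force on the tool from outside, world axes, zero at the start; "moment": the same for the moment, N m; "width": opening from 0.0 (shut) to 1.0 (fully open).
Only numpy, scipy, OpenCV 4.12 (cv2) and the standard library are available. Lean on these libraries where they do the work, as an engineer would, in place of code of your own. Each camera call takes 0.05 s, during which the arm holds its last target. There are 200 camera calls.

## Working session

There is one attempt and no reset: what is moved stays moved. The work goes in short steps, Python scripts to look and compute and a shell command to move; the robot and the scene stay as the last step left them, time stands still between calls to the robot, and variables do not carry over. Pictures are saved under pics/ and viewed, on a budget of 10 in all, crops included, one or two more only if the job needs it, and the job is handed in when it is done.

```bash
mkdir -p pics; ls
cat > h.py <<'E'
import numpy as np, cv2
from rig import manip
def cloud(f):
    h,w=f["depth"].shape; F=h/2/np.tan(np.radians(f["vertical_fov"])/2)
    K=np.array([[F,0,f["cx"]],[0,F,f["cy"]],[0,0,1.]])
    u,v=np.meshgrid(np.arange(w),np.arange(h))
    p=cv2.undistortPoints(np.stack([u,v],-1).reshape(-1,1,2).astype(float),K,np.array([f["k1"],0,0,0.])).reshape(h,w,2)
    d=f["depth"]; P=np.stack([p[...,0]*d,-p[...,1]*d,-d],-1)
    T=np.array(f["cam_to_world"]); P=P@T[:3,:3].T+T[:3,3]; P[d<=0]=np.nan
    return P
E
python3 - <<'E'
from h import *
a=manip.grab_frame("scene");b=manip.grab_frame("side")
for n,f in (("scene",a),("side",b)):
    np.savez(f"/tmp/{n}.npz",P=cloud(f),im=f["image"]); print(n,f["vertical_fov"],f["k1"],np.round(f["cam_to_world"],3).tolist())
cv2.imwrite("pics/1.png",np.vstack([cv2.resize(x["image"],(480,300)) for x in (a,b)]))
print(manip.observe())
E
```

```text
pics
scene 47.24180561896138 0.035540450452168144 [[-0.392, -0.635, 0.665, 1.103], [0.92, -0.279, 0.275, 0.163], [0.011, 0.72, 0.694, 0.742], [0.0, 0.0, 0.0, 1.0]]
side 50.11695982939804 -0.09329709069826092 [[0.973, 0.151, -0.175, 0.286], [-0.231, 0.65, -0.724, -0.724], [0.004, 0.745, 0.667, 0.66], [0.0, 0.0, 0.0, 1.0]]
{'time': 0.1, 'joints': array([9.59377320e-01, 2.59161764e-01, 2.08412274e-02, 1.33370065e+00,
       1.54677859e-05, 1.41821962e+00]), 'qd': array([-1.79094662e-04, -7.12392136e-04,  1.28923164e-03, -2.29044996e-03,
       -9.28621415e-04, -3.06181230e-05]), 'effort': array([ 5.81272063e-03, -5.56688583e+01,  3.45072949e+01,  1.15251020e-02,
       -1.12797566e-04, -1.98864609e-05]), 'tool_pos': array([0.24357018, 0.49308487, 0.40411384]), 'orientation': array([-7.14334565e-01, -3.05881816e+00,  1.77600936e-03]), 'contact_force': array([ 1.00481013,  0.16587296, -0.8012556 ]), 'moment': array([ 0.00534301, -0.01748896, -0.00037934]), 'width': 0.9986785978801294}
```

View pics/1.png

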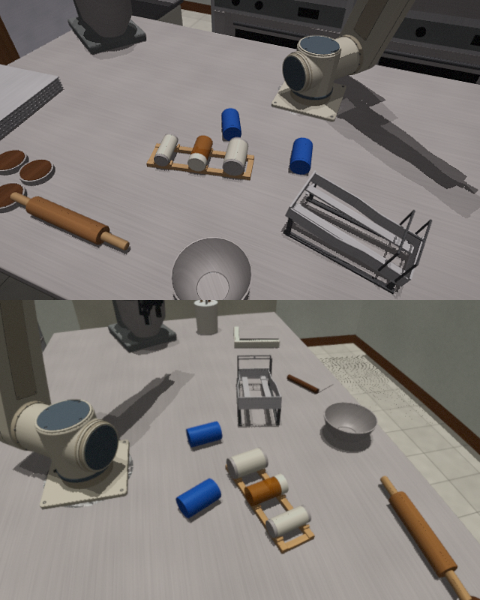

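The top half is the scene view at 0.75 scale. The slim white tin is at about (167,150), the amber jar with its white lid at (200,152) and the fat white tin at (235,155). The blue decoys are at (231,123) and (301,155). The feeder is at (355,235) and its hoops, at the low end, are at (415,240). Next I'll measure these.

Run:
```python
from h import *
for n in ("scene","side"):
    z=np.load(f"/tmp/{n}.npz");P,im=z["P"],z["im"]
    hsv=cv2.cvtColor(im,cv2.COLOR_BGR2HSV)
    Z=np.nan_to_num(P[...,2]); 
    print(n,"bench z",np.median(Z[(abs(Z)<.02)]))
    roi=(P[...,0]>.2)&(P[...,0]<.85)&(abs(P[...,1])<.6)
    for name,m in (("white",(hsv[...,1]<45)&(hsv[...,2]>120)&(Z>.025)&(Z<.1)&roi),("orange",(hsv[...,1]>120)&(hsv[...,0]<22)&(Z>.012)&(Z<.1)&roi),("dark",(hsv[...,1]<60)&(hsv[...,2]<235)&(Z>.04)&(Z<.2)&roi)):
        m=cv2.morphologyEx(m.astype(np.uint8),cv2.MORPH_OPEN,np.ones((3,3)) if name!="dark" else np.ones((1,1)))
        k,l,s,c=cv2.connectedComponentsWithStats(m)
        for i in range(1,k):
            if s[i,4]<150: continue
            Q=P[l==i]; r=cv2.minAreaRect((Q[:,:2]*1000).astype(np.float32))
            print(n,name,c[i].round(),s[i,4],"xy mm",np.round(r[0]),np.round(r[1]),round(r[2],1),"z",np.percentile(Q[:,2],[2,50,98]).round(3))
a=np.load("/tmp/scene.npz")["im"]
cv2.imwrite("pics/2.png",np.vstack([cv2.resize(a[160:260,180:420],(720,300)),cv2.resize(a[220:395,370:590],(720,573))[:300]]))
```

```text
scene bench z 0.00011149516860864406
scene white [222. 194.] 548 xy mm [ 498. -316.] [101.  43.] 13.9 z [0.046 0.057 0.062]
scene white [315. 200.] 792 xy mm [ 449. -112.] [100.  58.] 14.0 z [0.057 0.072 0.077]
scene white [468. 283.] 1117 xy mm [525. 223.] [223.  42.] 75.8 z [0.044 0.061 0.078]
scene white [451. 310.] 1258 xy mm [609. 207.] [224.  46.] 78.0 z [0.045 0.065 0.083]
scene white [526. 357.] 152 xy mm [633. 339.] [30. 36.] 75.3 z [0.037 0.042 0.068]
scene orange [270. 194.] 537 xy mm [ 464. -221.] [76. 63.] 16.4 z [0.039 0.064 0.069]
scene orange [ 89. 292.] 2851 xy mm [ 805. -418.] [244.  46.] 89.7 z [0.024 0.045 0.05 ]
scene dark [221. 197.] 708 xy mm [ 499. -315.] [104.  44.] 13.6 z [0.041 0.056 0.061]
scene dark [314. 206.] 1147 xy mm [ 449. -111.] [105.  60.] 12.8 z [0.043 0.069 0.077]
scene dark [263. 213.] 354 xy mm [ 512. -204.] [28. 52.] 17.0 z [0.041 0.059 0.069]
scene dark [476. 303.] 8981 xy mm [569. 237.] [286. 143.] 80.0 z [0.042 0.067 0.13 ]
scene dark [284. 343.] 2738 xy mm [785. -14.] [120. 169.] 5.7 z [0.041 0.061 0.077]
side bench z 0.0
side white [354.
[... 391 characters left out ...]
0.046 0.057 0.061]
side orange [403. 111.] 197 xy mm [777. 307.] [ 17. 146.] 28.3 z [0.012 0.018 0.023]
side orange [350. 256.] 1341 xy mm [ 463. -204.] [92. 88.] 17.1 z [0.016 0.059 0.069]
side orange [566. 316.] 3813 xy mm [ 797. -413.] [355.  43.] 88.9 z [0.019 0.04  0.049]
side dark [344. 117.] 2379 xy mm [570. 237.] [290. 141.] 78.7 z [0.042 0.076 0.13 ]
side dark [456. 162.] 1168 xy mm [786. -12.] [170. 128.] 89.9 z [0.041 0.06  0.075]
side dark [330. 215.] 1397 xy mm [ 449. -114.] [102.  57.] 12.2 z [0.042 0.069 0.077]
side dark [376. 243.] 250 xy mm [ 512. -207.] [21. 47.] 14.9 z [0.042 0.063 0.07 ]
side dark [385. 293.] 1311 xy mm [ 497. -318.] [102.  43.] 11.7 z [0.041 0.056 0.061]
```

View pics/2.png

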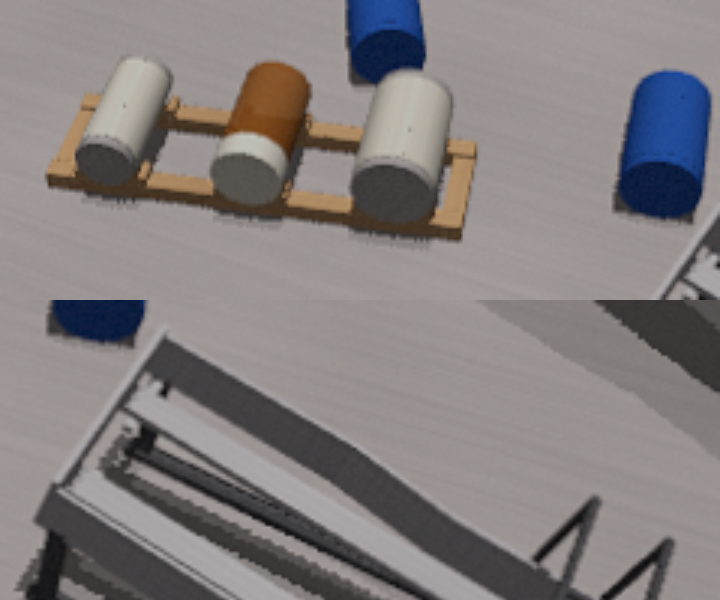

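The crop confirms it. White slim tin is leftmost, the jar is in the middle, the white fat tin is on the right, and the similar-shaped blue cylinders lie off the cradle. Next I'll fit the feeder axis.

Run:
```python
from h import *
P=np.vstack([np.load(f"/tmp/{n}.npz")["P"].reshape(-1,3) for n in("scene","side")])
P=P[np.isfinite(P).all(1)]
o=np.array([.5605,.1905]);
for ang in (78.5,):
  t=np.radians(ang)
  for it in range(4):
    d=np.array([np.cos(t),np.sin(t)]); x=np.array([d[1],-d[0]])  # z up: x = y cross z
    q=P[:,:2]-o; Y=q@d; X=q@x; Z=P[:,2]
    rz=.066-np.tan(np.radians(9))*Y
    mids=[]
    res=[]
    for s in(-1,1):
      m=(s*X>.02)&(s*X<.052)&(Y>-.08)&(Y<.12)&(abs(Z-rz)<.006)
      b=[]
      for y0 in np.arange(-.08,.12,.02):
        k=m&(Y>=y0)&(Y<y0+.02)
        b.append((y0+.01,*np.percentile(X[k],[5,95]),np.median((Z-rz)[k])) if k.sum()>15 else (np.nan,)*4)
      res.append(np.array(b))
    c=(res[0][:,1:3].mean(1)+res[1][:,1:3].mean(1))/2; yy=res[0][:,0]; g=np.isfinite(c)&np.isfinite(yy)
    f=np.polyfit(yy[g],c[g],1); o=o+x*f[1]; t-=f[0]
    print(np.degrees(t),o,f)
print(np.round(res[0]*1000,1).tolist()); print(np.round(res[1]*1000,1).tolist())
m=(abs(X)<.06)&(Z>.07)&(Y<-.07)&(Z>rz+.004); print("endplate Y",np.percentile(Y[m],[2,50,98]),m.sum())
m=(abs(X)<.05)&(Y>.12)&(Y<.22)&(Z>.02)&(Z<.11)&(abs(Z-rz)>.006);h,e=np.histogram(Y[m],np.arange(.12,.22,.005));print(h)
m=(Z>.1)&(abs(Y)<.3)&(abs(X)<.1);h,e=np.histogram(Y[m],np.arange(.1,.22,.005));print(h)
for xs in(-1,1):
  for a in(-.06,0,.06,.12):
    m=(X*xs>.048)&(X*xs<.1)&(abs(Y-a)<.02)&(Z>rz+.015); print(xs,a,np.percentile(X[m],[5,50,95]).round(3),np.percentile(Z[m],98).round(3))
```

```text
79.82838258742585 [0.56024467 0.19055195] [-0.02318465 -0.00026057]
79.86598615111107 [0.56020234 0.19055954] [-6.56305997e-04 -4.29991669e-05]
79.86736142348119 [0.56020739 0.19055864] [-2.40030310e-05  5.13129108e-06]
79.8670967775323 [0.56020746 0.19055863] [4.61894316e-06 6.90297160e-08]
[[-70.0, -45.9, -25.9, -0.6], [-50.0, -45.5, -25.7, -0.4], [-30.0, -46.1, -26.1, -0.1], [-10.0, -45.7, -26.5, -0.2], [10.0, -45.9, -26.1, -0.4], [30.0, -45.0, -25.8, -0.3], [50.0, -44.3, -25.3, -0.2], [70.0, -44.2, -25.2, -0.2], [90.0, -44.0, -25.0, -0.0], [110.0, -44.9, -24.0, -0.2]]
[[-70.0, 26.7, 45.4, -0.2], [-50.0, 26.5, 45.7, -0.5], [-30.0, 26.0, 44.7, -0.3], [-10.0, 25.6, 44.8, -0.5], [10.0, 26.3, 45.5, -0.1], [30.0, 27.1, 45.8, 0.1], [50.0, 26.4, 43.8, 0.1], [70.0, 26.6, 42.6, 0.1], [90.0, 27.9, 41.1, -0.6], [110.0, 27.5, 40.8, -0.4]]
endplate Y [-0.0944412  -0.08923537 -0.0847509 ] 719
[  1   2   0   0   1   2   1   1  11   3   1   8 274 334  26   0   0   0
   0]
[  0   0   0   0   0   0   0  13 209 257  13  13  13  13  15 100 295  15
   0   0   0   0   0]
-1 -0.06 [-0.071 -0.067 -0.065] 0.104
-1 0 [-0.07  -0.067 -0.065] 0.094
-1 0.06 [-0.066 -0.062 -0.058] 0.084
-1 0.12 [-0.061 -0.057 -0.054] 0.097
1 -0.06 [0.065 0.068 0.07 ] 0.103
1 0 [0.065 0.068 0.069] 0.095
1 0.06 [0.061 0.064 0.067] 0.085
1 0.12 [0.059 0.062 0.066] 0.108
```

```bash
cat > go.py <<'E'
import sys
from h import *
from scipy.spatial.transform import Rotation as R
# usage: go.py gx gy gz axis_deg  (grasp point target, direction of the tin axis) -> shift (cm, tool axes now), turn
gx,gy,gz,ax=map(float,sys.argv[1:5]); s=manip.observe()
Rt=R.from_rotvec(s["orientation"]); M=Rt.as_matrix()
D=np.array([gx,gy,gz+.155])-s["tool_pos"]
y=np.degrees(np.arctan2(M[1,1],M[0,1])); e=(ax+90-y+90)%180-90
a=np.radians(y+e); Y=np.array([np.cos(a),np.sin(a),0]); Z=np.array([0,0,-1.]); T=np.c_[np.cross(Y,Z),Y,Z]
tr=(Rt.inv()*R.from_matrix(T)).as_rotvec()
print("t",s["time"],"tcp",s["tool_pos"].round(4),"shift_cm now-axes",(M.T@D*100).round(2),"after-turn axes",(T.T@D*100).round(2),"turn",tr.round(3),"w",s["width"],"F",s["contact_force"].round(1),"j",s["joints"].round(2))
E
python3 go.py 0.498 -0.3165 0.25 13.2; python3 go.py 0.498 -0.3165 0.15 13.2
```

```text
t 0.1 tcp [0.2436 0.4931 0.4041] shift_cm now-axes [-5.867e+01 -6.132e+01 -3.000e-02] after-turn axes [ -6.28 -84.63  -0.09] turn [-0.001 -0.001 -0.689] w 0.9986785978801294 F [ 1.   0.2 -0.8] j [0.96 0.26 0.02 1.33 0.   1.42]
t 0.1 tcp [0.2436 0.4931 0.4041] shift_cm now-axes [-58.67 -61.3    9.97] after-turn axes [ -6.28 -84.63   9.91] turn [-0.001 -0.001 -0.689] w 0.9986785978801294 F [ 1.   0.2 -0.8] j [0.96 0.26 0.02 1.33 0.   1.42]
```

```bash
python3 -m inch '[[-2.9,-3.0,0,0,0,0,8.54],[-2.9,-3.0,0,0,0,0,8.54],[-2.9,-3.0,0,0,0,0,8.54],[-2.9,-3.0,0,0,0,0,8.54],[-2.9,-3.0,0,0,0,0,8.54],[-2.9,-3.0,0,0,0,0,8.54],[-2.9,-3.0,0,0,0,0,8.54],[-2.9,-3.0,0,0,0,0,8.54],[-2.9,-3.0,0,0,0,0,8.54],[-2.9,-3.0,0,0,0,0,8.54],[-2.9,-3.0,0,0,0,0,8.54],[-2.9,-3.0,0,0,0,0,8.54]]'
python3 -m inch '[[-2.9,-3.0,0,0,0,0,8.54],[-2.9,-3.0,0,0,0,0,8.54],[-2.9,-3.0,0,0,0,0,8.54],[-2.9,-3.0,0,0,0,0,8.54],[-2.9,-3.0,0,0,0,0,8.54],[-2.9,-3.0,0,0,0,0,8.54],[0,0,0,0,0,-0.13,8.54],[0,0,0,0,0,-0.13,8.54],[0,0,0,0,0,-0.13,8.54],[0,0,0,0,0,-0.13,8.54],[0,0,0,0,0,-0.13,8.54],[0,0,0,0,0,0,8.54]]'
python3 go.py 0.498 -0.3165 0.18 13.2
```

```text
time: 1.3
tool_pos: [0.3961, 0.0145, 0.4046]
orientation: [0.715, 3.059, 0.0]
contact_force: [0.5, 0.9, -0.5]
width: 0.998
time: 2.5
tool_pos: [0.4724, -0.2222, 0.4044]
orientation: [0.303, -3.126, -0.001]
contact_force: [0.4, 0.2, -0.2]
width: 0.997
t 2.5 tcp [ 0.4724 -0.2222  0.4044] shift_cm now-axes [-0.71 -9.75  6.93] after-turn axes [-0.34 -9.76  6.94] turn [ 0.001 -0.001 -0.037] w 0.9974595655136311 F [ 0.4  0.2 -0.2] j [-0.6   0.21 -0.04  1.32 -0.   -0.79]
```

```bash
python3 -m inch '[[0,0,0,0,0,-0.037,8.54],[-0.1,-3.2,2.3,0,0,0,8.54],[-0.1,-3.2,2.3,0,0,0,8.54],[-0.1,-3.3,2.3,0,0,0,8.54],[0,0,0,0,0,0,8.54],[0,0,0,0,0,0,8.54]]'
python3 go.py 0.498 -0.3165 0.038 13.2
python3 - <<'E'
from h import *
f=manip.grab_frame("wrist");P=cloud(f);im=f["image"];hsv=cv2.cvtColor(im,cv2.COLOR_BGR2HSV);Z=np.nan_to_num(P[...,2])
m=((hsv[...,1]<60)&(hsv[...,2]>100)&(Z>.035)&(Z<.1)).astype(np.uint8)
k,l,s,c=cv2.connectedComponentsWithStats(m)
for i in range(1,k):
    if s[i,4]<300: continue
    Q=P[l==i]; r=cv2.minAreaRect((Q[:,:2]*1000).astype(np.float32)); print(c[i].round(),s[i,4],np.round(r[0],1),np.round(r[1]),round(r[2],1),np.percentile(Q[:,2],[2,98]).round(3))
cv2.imwrite("pics/3.png",im)
E
```

```text
time: 3.1
tool_pos: [0.4972, -0.3165, 0.3347]
orientation: [0.351, -3.12, -0.003]
contact_force: [-0.7, 0.5, -0.5]
width: 0.999
t 3.1 tcp [ 0.4972 -0.3165  0.3347] shift_cm now-axes [-0.1  -0.05 14.17] after-turn axes [-0.08 -0.02 14.17] turn [ 0.002 -0.001 -0.006] w 0.9985692679842555 F [-0.7  0.5 -0.5] j [-0.71  0.35 -0.02  1.2   0.   -0.93]
[320. 168.] 1120 [ 467.6 -321.6] [38. 36.] 14.2 [0.051 0.06 ]
[542. 199.] 6489 [ 448.4 -113.6] [100.  55.] 12.5 [0.054 0.076]
[325. 233.] 1125 [ 520.8 -308.7] [50. 43.] 12.3 [0.044 0.06 ]
[427. 241.] 943 [ 511.4 -204.5] [21. 49.] 13.1 [0.048 0.068]
```

View pics/3.png

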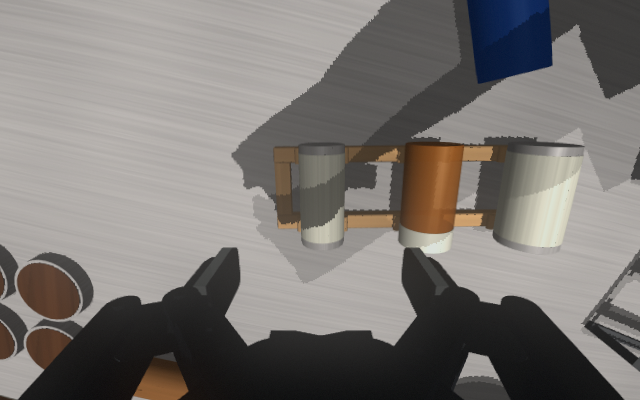

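The wrist view shows the slim tin at (322,195), centred between the fingers and aligned with them. The measurements agree, so I'll descend and grip.

```bash
python3 -m inch '[[-0.1,0,3.5,0,0,0,8.54],[0,0,3.5,0,0,0,8.54],[0,0,3.5,0,0,0,8.54],[0,0,2.2,0,0,0,8.54],[0,0,1.0,0,0,0,8.54],[0,0,0.8,0,0,0,8.54],[0,0,0,0,0,0,8.54]]'
python3 -m inch '[[0,0,0,0,0,0,3.5],[0,0,0,0,0,0,3.5],[0,0,0,0,0,0,3.5],[0,0,0,0,0,0,3.5],[0,0,0,0,0,0,3.5],[0,0,0,0,0,0,3.5],[0,0,0,0,0,0,3.5],[0,0,0,0,0,0,3.5]]'
```

```text
time: 3.85
tool_pos: [0.4985, -0.3155, 0.1911]
orientation: [-0.358, 3.121, -0.001]
contact_force: [-0.5, 0.4, 0.8]
width: 0.998
time: 4.65
tool_pos: [0.4984, -0.3159, 0.1918]
orientation: [-0.358, 3.12, -0.002]
contact_force: [0.1, 1.2, 5.2]
width: 0.499
```

```bash
python3 -m inch '[[0,0,-1,0,0,0,3.5],[0,0,-2.5,0,0,0,3.5],[0,0,-3.5,0,0,0,3.5],[0,0,-3.5,0,0,0,3.5],[0,0,-3.5,0,0,0,3.5],[0,0,-2,0,0,0,3.5],[0,0,0,0,0,0,3.5]]'
python3 go.py 0.560 0.1906 0.20 -10.3
```

```text
time: 5.35
tool_pos: [0.4985, -0.3159, 0.3544]
orientation: [-0.357, 3.117, -0.007]
contact_force: [0.4, 0.2, -2.0]
width: 0.501
t 5.35 tcp [ 0.4985 -0.3159  0.3544] shift_cm now-axes [-17.45  47.95  -0.22] after-turn axes [ 3.   50.94 -0.06] turn [-0.004  0.004  0.408] w 0.501321177748068 F [ 0.4  0.2 -2. ] j [-0.71  0.34  0.01  1.24 -0.   -0.94]
```

```bash
python3 -m inch '[[0,0,0,0,0,0.1,3.5],[0,0,0,0,0,0.1,3.5],[0,0,0,0,0,0.1,3.5],[0,0,0,0,0,0.1,3.5],[0.2,3.7,0,0,0,0,3.5],[0.2,3.7,0,0,0,0,3.5],[0.2,3.7,0,0,0,0,3.5],[0.2,3.7,0,0,0,0,3.5],[0.2,3.7,0,0,0,0,3.5],[0.2,3.7,0,0,0,0,3.5],[0.2,3.7,0,0,0,0,3.5],[0.2,3.7,0,0,0,0,3.5]]'
python3 -m inch '[[0.2,3.7,0,0,0,0,3.5],[0.2,3.7,0,0,0,0,3.5],[0.2,3.7,0,0,0,0,3.5],[0.2,3.7,0,0,0,0,3.5],[0.2,3.7,0,0,0,0,3.5],[0,2,0,0,0,0,3.5],[0,0,0,0,0,0,3.5],[0,0,0,0,0,0,3.5]]'
python3 go.py 0.560 0.1906 0.12 -10.3
```

```text
time: 6.55
tool_pos: [0.5328, -0.0199, 0.3496]
orientation: [-0.27, -3.128, -0.0]
contact_force: [0.2, -1.0, -1.5]
width: 0.5
time: 7.35
tool_pos: [0.558, 0.1824, 0.3496]
orientation: [-0.268, -3.128, 0.001]
contact_force: [0.6, -0.0, -1.6]
width: 0.501
t 7.35 tcp [0.558  0.1824 0.3496] shift_cm now-axes [-0.07  0.84  7.45] after-turn axes [-0.05  0.84  7.46] turn [-0.001 -0.002  0.009] w 0.5007149160910488 F [ 0.6 -0.  -1.6] j [ 0.17  0.34  0.    1.23 -0.    0.34]
```

```bash
python3 -m inch '[[0,0.3,2.5,0,0,0.009,3.5],[0,0,3,0,0,0,3.5],[0,0,2.5,0,0,0,3.5],[0,0,1.2,0,0,0,3.5],[0,0,0.6,0,0,0,3.5],[0,0,0,0,0,0,3.5]]'
python3 -m inch '[[0,0,0.2,0,0,0,3.5],[0,0,0.1,0,0,0,3.5],[0,0,0,0,0,0,3.5]]'
python3 - <<'E'
from h import *
f=manip.grab_frame("side");g=manip.grab_frame("scene")
cv2.imwrite("pics/4.png",np.hstack([cv2.resize(f["image"][60:180,280:400],(480,480)),cv2.resize(g["image"][220:390,370:490],(320,480))]))
E
```

```text
time: 7.95
tool_pos: [0.5589, 0.1847, 0.2526]
orientation: [-0.285, -3.128, 0.0]
contact_force: [-0.0, -0.6, -1.7]
width: 0.498
time: 8.25
tool_pos: [0.5589, 0.1853, 0.2503]
orientation: [0.283, 3.128, 0.0]
contact_force: [0.9, -0.3, -2.2]
width: 0.495
```

View pics/4.png

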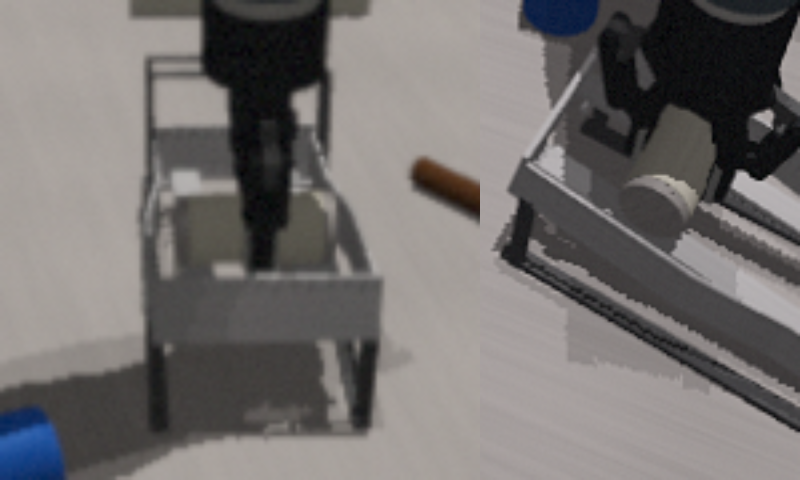

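The tin hangs across the lane, centred between the walls and a few mm above the rails. I'll lower it to contact.

```bash
python3 -m inch '[[0,0,0.2,0,0,0,3.5],[0,0,0.2,0,0,0,3.5],[0,0,0,0,0,0,3.5]]'
python3 -m inch '[[0,0,0.15,0,0,0,3.5],[0,0,0,0,0,0,3.5]]'
```

```text
time: 8.65
tool_pos: [0.5587, 0.1853, 0.2453]
orientation: [-0.283, -3.128, 0.0]
contact_force: [0.8, 0.9, -1.9]
width: 0.494
time: 8.85
tool_pos: [0.5588, 0.1852, 0.2439]
orientation: [-0.284, -3.128, 0.0]
contact_force: [1.7, -0.3, -1.0]
width: 0.497
```

```bash
python3 -m inch '[[0,0,0.1,0,0,0,3.5],[0,0,0,0,0,0,3.5]]'
python3 -m inch '[[0,0,0,0,0,0,4.6],[0,0,0,0,0,0,4.8],[0,0,0,0,0,0,5.2],[0,0,0,0,0,0,5.6],[0,0,0,0,0,0,6],[0,0,0,0,0,0,6.5],[0,0,0,0,0,0,7],[0,0,0,0,0,0,7]]'
```

```text
time: 9.05
tool_pos: [0.5588, 0.1852, 0.2432]
orientation: [0.284, 3.129, 0.0]
contact_force: [0.9, 0.2, -2.2]
width: 0.495
time: 9.85
tool_pos: [0.5588, 0.1852, 0.2432]
orientation: [-0.284, -3.129, 0.0]
contact_force: [0.1, 0.0, 0.6]
width: 0.819
```

```bash
python3 -m inch '[[0,0,-0.6,0,0,0,7],[0,0,-1,0,0,0,7],[0,0,-1.2,0,0,0,7],[0,0,-1.5,0,0,0,7],[0,0,-2,0,0,0,7],[0,0,-3,0,0,0,8.54],[0,0,-3,0,0,0,8.54],[0,0,0,0,0,0,8.54],[0,0,0,0,0,0,8.54],[0,0,0,0,0,0,8.54],[0,0,0,0,0,0,8.54]]'
cat > tin.py <<'E'
from h import *
ft=np.radians(79.87);o=np.array([.5602,.1906]);d=np.array([np.cos(ft),np.sin(ft)]);x=np.array([d[1],-d[0]])
ims=[]
for n in ("scene","side"):
    f=manip.grab_frame(n);P=cloud(f);q=P[...,:2]-o;X=q@x;Y=q@d;Z=P[...,2]-.066
    hi=(abs(X)<.05)&(Y>-.08)&(Y<.178)&(Z>-.158*Y+.012)&(Z<-.158*Y+.066)
    print(n,hi.sum(),"Y",np.percentile(Y[hi],[3,50,97]).round(3),"X",np.percentile(X[hi],[3,97]).round(3),"Z",np.percentile(Z[hi],[50,97]).round(3))
    ims.append(f["image"])
a,b=ims
import sys
cv2.imwrite(sys.argv[1],np.hstack([cv2.resize(a[220:395,380:580],(480,420)),cv2.resize(b[60:180,290:390],(320,420))]))
E
python3 tin.py pics/5.png; python3 go.py 0.449 -0.113 0.20 13.5
```

```text
time: 10.95
tool_pos: [0.5587, 0.1852, 0.3654]
orientation: [-0.284, -3.127, 0.001]
contact_force: [0.4, -0.0, 0.2]
width: 0.999
scene 1147 Y [0.142 0.161 0.177] X [-0.046  0.05 ] Z [0.016 0.02 ]
side 479 Y [0.139 0.147 0.167] X [-0.047  0.046] Z [0.009 0.019]
t 11.05 tcp [0.5588 0.1852 0.3654] shift_cm now-axes [  5.43 -31.31   1.07] after-turn axes [ 17.63 -26.43   1.04] turn [-0.    -0.001 -0.416] w 1.002667296294743 F [-0.6 -0.2 -0.1] j [ 0.18  0.34  0.04  1.27 -0.    0.36]
```

View pics/5.png

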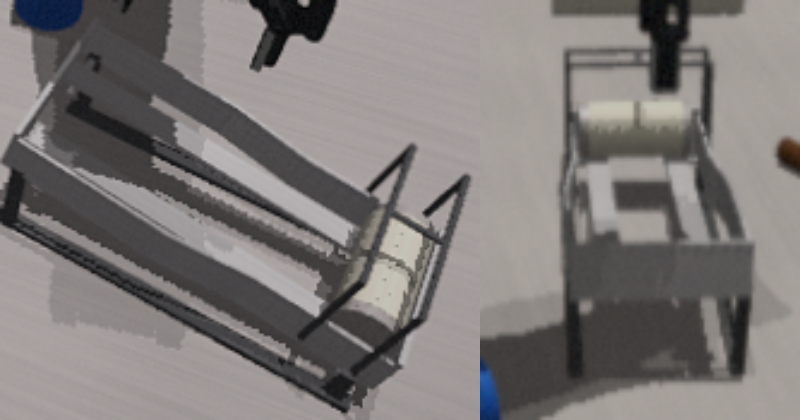

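The slim tin rests squarely against the stop, at (385,270). On to the fat tin.

```bash
python3 -m inch '[[0,0,0,0,0,-0.104,8.54],[0,0,0,0,0,-0.104,8.54],[0,0,0,0,0,-0.104,8.54],[0,0,0,0,0,-0.104,8.54],[2.2,-3.3,0,0,0,0,8.54],[2.2,-3.3,0,0,0,0,8.54],[2.2,-3.3,0,0,0,0,8.54],[2.2,-3.3,0,0,0,0,8.54],[2.2,-3.3,0,0,0,0,8.54],[2.2,-3.3,0,0,0,0,8.54],[2.2,-3.3,0,0,0,0,8.54],[2.2,-3.3,0,0,0,0,8.54]]'
python3 -m inch '[[0,0,0,0,0,0,8.54],[0,0,0,0,0,0,8.54]]'
python3 go.py 0.449 -0.113 0.043 13.3
python3 - <<'E'
from h import *
f=manip.grab_frame("wrist");P=cloud(f);im=f["image"];hsv=cv2.cvtColor(im,cv2.COLOR_BGR2HSV);Z=np.nan_to_num(P[...,2])
m=((hsv[...,1]<60)&(hsv[...,2]>60)&(Z>.035)&(Z<.1)).astype(np.uint8)
k,l,s,c=cv2.connectedComponentsWithStats(m)
for i in range(1,k):
    if s[i,4]<300: continue
    Q=P[l==i]; r=cv2.minAreaRect((Q[:,:2]*1000).astype(np.float32)); print(c[i].round(),s[i,4],np.round(r[0],1),np.round(r[1]),round(r[2],1),np.percentile(Q[:,2],[2,98]).round(3))
cv2.imwrite("pics/6.png",im)
E
```

```text
time: 12.25
tool_pos: [0.4483, -0.1138, 0.366]
orientation: [0.369, -3.12, -0.0]
contact_force: [1.1, -0.3, -0.2]
width: 1.002
time: 12.45
tool_pos: [0.4489, -0.1132, 0.366]
orientation: [0.365, -3.12, -0.001]
contact_force: [0.6, 0.5, -0.2]
width: 1.001
t 12.45 tcp [ 0.4489 -0.1132  0.366 ] shift_cm now-axes [-2.00e-02  1.00e-02  1.68e+01] after-turn axes [-1.00e-02  2.00e-02  1.68e+01] turn [ 0.001 -0.     0.001] w 1.0008583197923304 F [ 0.6  0.5 -0.2] j [-0.43  0.13 -0.25  1.2   0.   -0.66]
[323. 189.] 5583 [ 447.3 -110.7] [100.  60.] 13.5 [0.053 0.076]
[230. 229.] 840 [ 510.8 -201.9] [21. 50.] 13.5 [0.042 0.068]
[583. 324.] 5185 [534.3 239.7] [285.  90.] 68.1 [0.043 0.098]
```

View pics/6.png

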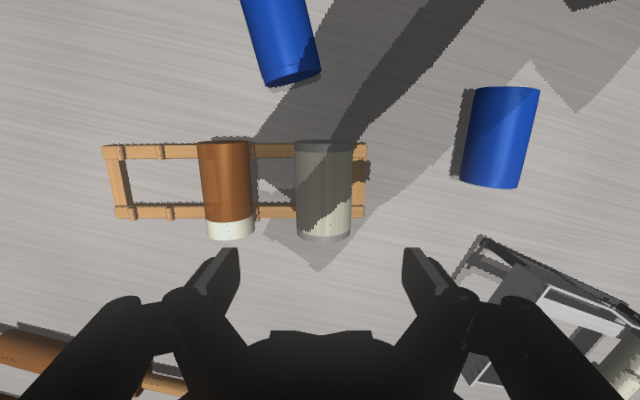

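The fat white tin, at (323,190), is centred between the fingers, with the jar to its left and the blue decoys clear. Descending to grip.

```bash
python3 -m inch '[[0,0.1,3,0,0,0,8.54],[0,0,4,0,0,0,8.54],[0,0,4,0,0,0,8.54],[0,0,3,0,0,0,8.54],[0,0,1.5,0,0,0,8.54],[0,0,0.8,0,0,0,8.54],[0,0,0.5,0,0,0,8.54],[0,0,0,0,0,0,8.54]]'
python3 -m inch '[[0,0,0,0,0,0,5],[0,0,0,0,0,0,5],[0,0,0,0,0,0,5],[0,0,0,0,0,0,5],[0,0,0,0,0,0,5],[0,0,0,0,0,0,5],[0,0,0,0,0,0,5],[0,0,0,0,0,0,5]]'
```

```text
time: 13.3
tool_pos: [0.4493, -0.1111, 0.1982]
orientation: [-0.37, 3.12, -0.0]
contact_force: [-0.2, 0.2, -0.0]
width: 1.001
time: 14.1
tool_pos: [0.4492, -0.1116, 0.1993]
orientation: [-0.369, 3.118, -0.001]
contact_force: [-0.4, 2.2, 8.1]
width: 0.686
```

```bash
python3 -m inch '[[0,0,-1,0,0,0,5],[0,0,-2.5,0,0,0,5],[0,0,-3.5,0,0,0,5],[0,0,-3.5,0,0,0,5],[0,0,-3.5,0,0,0,5],[0,0,-2,0,0,0,5],[0,0,0,0,0,0.1,5],[0,0,0,0,0,0.1,5],[0,0,0,0,0,0.1,5],[0,0,0,0,0,0.115,5],[0,0,0,0,0,0,5]]'
python3 go.py 0.559 0.186 0.20 -10.3
```

```text
time: 15.2
tool_pos: [0.4486, -0.1115, 0.3588]
orientation: [0.285, 3.128, -0.0]
contact_force: [-0.3, -0.4, -3.2]
width: 0.682
t 15.2 tcp [ 0.4486 -0.1115  0.3588] shift_cm now-axes [-5.48 31.25  0.38] after-turn axes [-5.54 31.24  0.38] turn [-0.     0.    -0.002] w 0.6819768065524021 F [-0.3 -0.4 -3.2] j [-0.43  0.13 -0.26  1.18 -0.   -0.24]
```

```bash
python3 -m inch '[[-0.6,3.5,0,0,0,0,5],[-0.6,3.5,0,0,0,0,5],[-0.6,3.5,0,0,0,0,5],[-0.6,3.5,0,0,0,0,5],[-0.6,3.5,0,0,0,0,5],[-0.6,3.5,0,0,0,0,5],[-0.6,3.5,0,0,0,0,5],[-0.6,3.5,0,0,0,0,5],[-0.7,3.2,0,0,0,0,5],[0,0,0,0,0,0,5],[0,0,0,0,0,0,5]]'
python3 -m inch '[[0,0,2.5,0,0,0,5],[0,0,3,0,0,0,5],[0,0,2.5,0,0,0,5],[0,0,1.2,0,0,0,5],[0,0,0.6,0,0,0,5],[0,0,0,0,0,0,5],[0,0,0,0,0,0,5]]'
python3 go.py 0.559 0.186 0.095 -10.3
```

```text
time: 16.3
tool_pos: [0.5588, 0.1862, 0.358]
orientation: [-0.276, -3.129, 0.001]
contact_force: [-1.4, 0.6, -3.3]
width: 0.683
time: 17.0
tool_pos: [0.5592, 0.1854, 0.2614]
orientation: [0.282, 3.127, 0.001]
contact_force: [0.1, -0.1, -2.5]
width: 0.685
t 17.0 tcp [0.5592 0.1854 0.2614] shift_cm now-axes [0.03 0.05 1.14] after-turn axes [0.03 0.05 1.14] turn [0.001 0.002 0.   ] w 0.6847384831856853 F [ 0.1 -0.1 -2.5] j [ 0.18  0.4  -0.15  1.02 -0.    0.36]
```

```bash
python3 -m inch '[[0,0,0.4,0,0,0,5],[0,0,0.3,0,0,0,5],[0,0,0.2,0,0,0,5],[0,0,0,0,0,0,5]]'
python3 -m inch '[[0,0,0.15,0,0,0,5],[0,0,0,0,0,0,5]]'
python3 -m inch '[[0,0,0.1,0,0,0,5],[0,0,0,0,0,0,5]]'
```

```text
time: 17.4
tool_pos: [0.5588, 0.1856, 0.2509]
orientation: [-0.282, -3.129, 0.0]
contact_force: [0.1, 0.6, -3.1]
width: 0.685
time: 17.6
tool_pos: [0.5588, 0.1856, 0.2507]
orientation: [0.282, 3.128, 0.0]
contact_force: [-2.8, -0.1, 6.1]
width: 0.683
time: 17.8
tool_pos: [0.5586, 0.1856, 0.2506]
orientation: [0.282, 3.127, 0.0]
contact_force: [-6.4, -1.0, 14.5]
width: 0.683
```

```bash
python3 -m inch '[[0,0,-0.15,0,0,0,5],[0,0,0,0,0,0,6.0],[0,0,0,0,0,0,6.2],[0,0,0,0,0,0,6.6],[0,0,0,0,0,0,7],[0,0,0,0,0,0,7.5],[0,0,0,0,0,0,8],[0,0,0,0,0,0,8.54],[0,0,0,0,0,0,8.54],[0,0,0,0,0,0,8.54]]'
python3 -m inch '[[0,0,-0.6,0,0,0,8.54],[0,0,-1,0,0,0,8.54],[0,0,-1.2,0,0,0,8.54],[0,0,-1.5,0,0,0,8.54],[0,0,-2,0,0,0,8.54],[0,0,-3,0,0,0,8.54],[0,0,-3,0,0,0,8.54],[0,0,0,0,0,0,8.54],[0,0,0,0,0,0,8.54],[0,0,0,0,0,0,8.54],[0,0,0,0,0,0,8.54]]'
python3 tin.py pics/7.png
```

```text
time: 18.8
tool_pos: [0.5589, 0.1856, 0.2502]
orientation: [-0.282, -3.129, 0.0]
contact_force: [0.3, 0.0, -1.1]
width: 1.002
time: 19.9
tool_pos: [0.5587, 0.1855, 0.3724]
orientation: [-0.282, -3.127, 0.001]
contact_force: [-0.6, -0.7, 0.7]
width: 0.996
scene 3441 Y [0.086 0.124 0.174] X [-0.045  0.049] Z [0.028 0.043]
side 739 Y [0.082 0.09  0.121] X [-0.047  0.044] Z [0.029 0.043]
```

View pics/7.png

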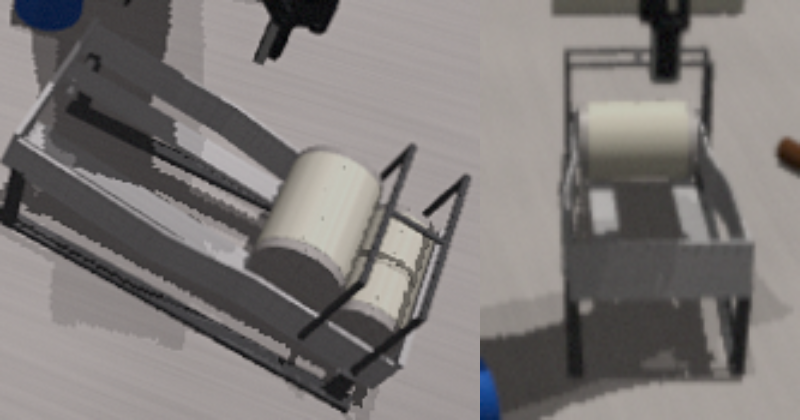

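The fat tin at (315,220) lies behind the slim one at (385,280), touching it, and both are square across the lane. I'll let it settle, check the jar numerically, then hand in.

```bash
python3 -m inch '[[0,0,0,0,0,0,8.54],[0,0,0,0,0,0,8.54],[0,0,0,0,0,0,8.54],[0,0,0,0,0,0,8.54],[0,0,0,0,0,0,8.54]]'
python3 tin.py pics/8.png
python3 - <<'E'
from h import *
def jar(P,im):
    hsv=cv2.cvtColor(im,cv2.COLOR_BGR2HSV);m=(hsv[...,1]>120)&(hsv[...,0]<22)&(P[...,2]>.035)&(P[...,0]<.6)&(abs(P[...,1]+.21)<.1)
    return np.median(P[m],0).round(3)
z=np.load("/tmp/scene.npz");f=manip.grab_frame("scene")
print(jar(z["P"],z["im"]),jar(cloud(f),f["image"]))
manip.close_job()
E
```

```text
time: 20.5
tool_pos: [0.5589, 0.1856, 0.3732]
orientation: [0.282, 3.129, -0.0]
contact_force: [0.2, -0.0, 0.6]
width: 0.997
scene 3447 Y [0.086 0.124 0.174] X [-0.045  0.049] Z [0.028 0.043]
side 740 Y [0.082 0.09  0.121] X [-0.047  0.044] Z [0.029 0.043]
[ 0.464 -0.209  0.064] [ 0.463 -0.209  0.064]
the job is handed in; nothing more can be done
```

Both white tins are loaded in the feeder: the slim tin rests against the stop, and the fat tin rests against it from behind. I gripped each one in the cradle, lowered it onto the rails near the upper end until it touched, released it and let it roll down. I handed the job in at about 20.7 s on the robot's clock.

**Last checks:**
- **Tins:** I estimate the fat tin's centre at y ≈ 0.115 m and z ≈ 0.013 m in the feeder frame, against a target of 0.115 and 0.012. The slim tin spanned about y 0.14–0.177 m when checked, before the fat tin was loaded. Both are centred and square across the lane, and the readings had not changed 0.6 s later.
- **Jar:** it moved no more than 1 mm in the camera measurement.
- **Robot:** the gripper is open, well above the feeder, and reads only noise-level force.

No check failed or disagreed. When I lowered the fat tin onto the rails, the contact force reached about 15 N. I backed off before releasing it.

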